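# Open the large drying pot on the microscopy bench

### The arm

A 6-joint arm with a two-finger parallel gripper is mounted at the origin on the work surface. World frame = base frame: x ahead of the robot, y to its left, z up, the work surface at z = 0. Lengths are in m, angles in rad, forces in N, time in s.
With the tool pointing down it reaches from about 0.35 to 1 m from the base axis. Payload 7.1 kg.
Tool frame: the origin (TCP) lies between the finger pads; the fingertips stand 19 mm ahead of it and the grasp point (between the pads) is the TCP; z points along the fingers, x is the direction in which the jaws open and shut, and the axes are right-handed (so a half turn about z gives the same grasp; the last joint's range is limited). The gripper opens to 85 mm and grips with 20 to 120 N. Pads are 22 mm wide; open, the fingers measure 114 mm over their backs; the gripper's body (76 mm by 85 mm) begins 54 mm behind the grasp point. The pads swing forward as they close: fully open they stand 13 mm farther back than shut.
Start: joints at [1.154, 0.423, 1.63, -0, 1.089, -0.019], TCP at [0.242, 0.576, 0.25] pointing down, gripper open.
Joint ranges: [-3, 3], [-0.9, 2.11], [0.09, 2.58], [-1.31, 4.45], [0.11, 2.69], [-2.54, 2.54]. Speed limits (rad/s): [2.39, 2.39, 3.01, 3.14, 3.14, 3.14].

### API

Orientations are given as a unit quaternion [x, y, z, w].
In Python, from workcell import r gives the robot as it stands. The module is installed in compiled form; this text tells all that it offers.
- The arm moves only by the shell command python3 -m creep 'ROWS'. ROWS is JSON, a list of rows, each an object with "xyz": the shift along the tool's x, y, z in mm, a list of three; "angular": the turn, a rotation vector about the tool's x, y, z in rad, a list of three; "fingers": the finger opening in mm, from 0 to 85.4. In form: [{"xyz": [dx, dy, dz], "angular": [rx, ry, rz], "fingers": fingers}, ...]. A call has 1 to 20 rows; each row shifts and turns the pose as measured when the row begins, along the tool's axes as they then stand; what a row does not reach is not made up. A row lasts 1/8 s, in which the tool goes at most 62.5 mm and 10.7 degrees, less where a joint would pass 70% of its speed; a pose out of reach is approached as far as the arm can. A call with a gripper value outside its range is refused whole. The fingers move at their own pace and stop on an object; the grip force is fixed at half the most. Time passes only in rows, so rows that do not move let the fingers close. It gives the time, the measured TCP pose, the force and the opening at its end, in the units of the state.
- r.state(): the state, without advancing time (a new reading comes with each control period).
- r.read_camera(name): name is "scene" or "top" or "wrist"; returns (picture, depth): 384x512x3 uint8, red, green, blue; 384x512 float32, m along the optical axis (not along the pixel's ray), 0 where there is no reading.
- r.camera_params(name): a dict with "fx", "fy", "cx", "cy" (pixels), "T" (4x4, takes a point from camera to world coordinates). Camera axes: x right, y down, z forward; pixel columns grow to the right and rows downward; lengths in m; the calibration is good to about 2 mm. A picture is of the moment at which its call begins: read the wrist's pose just before it. camera_params takes no time and is no camera call; for the wrist camera it gives the pose at the moment of the call.
- r.hand_in(): hands the job in, once; it reports no verdict.
The state is a dict: "t": time; "qpos": joint angles; "qvel": joint speeds; "tau": joint torques, N m; "ee_pos": TCP position; "eef_rot": TCP orientation; "contact_force": force on the tool from outside, world axes, zero at the start; "wrist_torque": the same for the moment, N m; "grip_width": finger opening in m.
Only numpy, scipy, OpenCV 4.12 (cv2) and the standard library are available. Lean on these libraries where they do the work, as an engineer would, in place of code of your own. Each camera call takes 0.05 s, during which the arm holds its last target.

### The job

Open the larger of the two bayonet-lidded drying pots, where the spare microscope lenses are kept: turn its lid anticlockwise (seen from above) until its lugs reach the slots in the collar, then lift it free. Set the lid down gently, grip up, flat inside the low steel tray, let go of it, and leave the smaller pot alone.

Things in the scene. Friction and masses are not known exactly. Their poses are not given: they have to be found in the camera images.
- lid_grip (a point): Centre of the black grip bar (64 x 14 mm, 20 mm high; x along it, z up) on the larger pot's lid; pinch its 14 mm width from above. Loose lid, 250 g: aluminium disc 72 mm across with two lugs below the bar's ends, 92 mm over the lugs. Underside 34 mm below this point, disc top 22 mm below. At the start the lugs are locked under the collar, the bar 45 to 75 degrees clockwise of the slots.
- pot: Larger drying pot, grey with steel collar, 108 mm across, 63.5 mm high, fixed; origin at the centre of its underside on the bench. The lid's underside rests 50 mm up. The collar has two slots on the pot's x axis (+x, -x); the lid lifts out when its bar lies along that axis, within 13 degrees, and must rise 14 mm. Stops: 15 degrees past the slots, and clockwise. Lid turns easily, 2.5 mm side play.
- tray: Low open square steel tray, 190 x 190 mm outside, 16 mm high, walls and floor 3 mm thick, fixed; origin at the centre of its underside, x and y along its sides. The lid goes inside.
- small_pot: Smaller pot of the same build with its own closed lid, 78 mm across, 84 mm high over its grip bar, fixed; origin at the centre of its underside. Leave it alone. The two pots and the tray stand in any order from left to right.
Not all that is in view belongs to the job. Of the things shaped like the part that bears lid_grip, the aluminium one is meant.

How it is judged:
On the way, in this order (a step that is already met when the one before it is completed fails the run):
1. the lid, still in the collar, is turned until its lugs are at the slots (angle between the x axis of lid_grip and the x axis of pot, either way round below 0.4 rad and horizontal distance between lid_grip and pot below 0.01 m), for 0.1 s.
2. the lid is lifted free of the collar (z of lid_grip in the frame of pot above 0.105 m and contact force between lid and the fingers above 0.5 N), for 0.1 s.
3. the lid is lowered into the tray in the grip, not dropped from above 20 mm (z of lid_grip in the frame of tray below 0.057 m and horizontal distance between lid_grip and tray below 0.085 m and contact force between lid and the fingers above 0.5 N), for 0.1 s.
At the end, for the whole second after the job is handed in: The lid lies flat on the tray's floor, grip up (tilted less than 6 degrees), its middle within 58 mm of the tray's middle along each side, released and at rest (x of lid_grip in the frame of tray between -0.058 and 0.058 m and y of lid_grip in the frame of tray between -0.058 and 0.058 m and z of lid_grip in the frame of tray below 0.043 m and angle between lid_grip's own z axis and vertical below 0.1 rad and linear speed of lid below 0.03 m/s); the robot touches nothing.
It fails at once if the robot pushes on the smaller pot (more than 3 N) (contact force between any of the fingers, the arm and small_pot above 3 N).
It also fails if it takes over 42 s, if anything falls off the work surface, if the arm or the gripper's body presses on something with over 40 N, if the wrist force passes 120 N, or if a joint passes its speed limit or range.

## Working session

There is one attempt and no reset: what is moved stays moved. The work goes in short steps, Python scripts to look and compute and a shell command to move; the robot and the scene stay as the last step left them, time stands still between calls to the robot, and variables do not carry over. Pictures are saved under pics/ and viewed, and the job is handed in when it is done.

```bash
mkdir -p pics
cat > h.py <<'E'
import numpy as np,cv2
from workcell import r
def snap(n,f):
    p=r.camera_params(n); im,d=r.read_camera(n)
    np.savez(f'pics/{f}.npz',im=im,d=d,T=p['T'],k=[p['fx'],p['fy'],p['cx'],p['cy']])
    cv2.imwrite(f'pics/{f}.png',im[:,:,::-1]); return im,d,p
def load(f):
    z=np.load(f'pics/{f}.npz'); return z['im'],z['d'],z['T'],z['k']
def ray(f,u,v,z):
    _,_,T,k=load(f); c=T[:3,:3]@np.array([(u-k[2])/k[0],(v-k[3])/k[1],1]); o=T[:3,3]
    return o+c*(z-o[2])/c[2]
def cloud(f):
    im,d,T,k=load(f); v,u=np.mgrid[:d.shape[0],:d.shape[1]]
    P=np.stack([(u-k[2])/k[0]*d,(v-k[3])/k[1]*d,d],-1)@T[:3,:3].T+T[:3,3]
    P[d<=0]=np.nan; return P
E
python3 - <<'E'
from h import *
print(r.state())
snap('scene','s0');snap('top','t0')
a=np.hstack([]) if 0 else None
E
```

```text
{'t': 0.0, 'qpos': array([ 1.15401470e+00,  4.23849780e-01,  1.63074385e+00, -5.93051553e-06,
        1.08860085e+00, -1.89930480e-02]), 'qvel': array([-0.00032855, -0.00040023, -0.00014672, -0.00135628, -0.00010234,
       -0.00059647]), 'tau': array([ 2.77338382e-03, -5.57390749e+01, -2.81743258e+01,  9.12272003e-05,
        7.34427682e-03, -2.84280077e-05]), 'ee_pos': array([0.24186422, 0.57570898, 0.24951893]), 'eef_rot': array([ 8.32879675e-01,  5.53453526e-01, -6.73952856e-04,  4.32733783e-04]), 'contact_force': array([ 0.42061085, -0.45457695,  0.58198998]), 'wrist_torque': array([-0.0370068 , -0.00431122,  0.00863845]), 'grip_width': 0.0854714775727349}
```

View pics/t0.png

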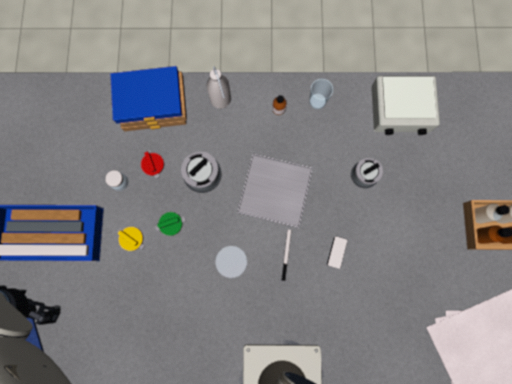

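View pics/s0.png

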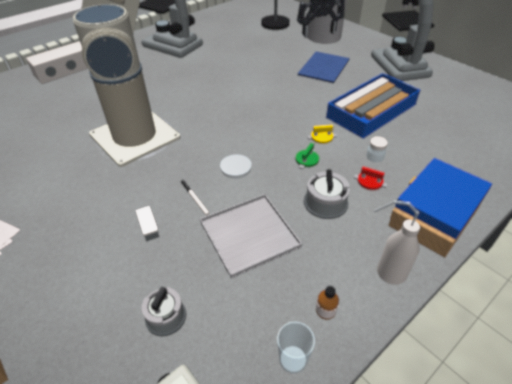

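The aluminium lid on the large pot is at top (200,171). The small pot is at (368,172) and the tray at (276,191). The red (152,163), green (170,223) and yellow (130,238) lids are decoys because they are coloured, not aluminium. I'll enlarge the large pot to confirm.

Run:
```python
from h import *
im,d,T,k=load('t0')
a=cv2.resize(im[140:240,170:330,::-1],None,fx=5,fy=5,interpolation=cv2.INTER_CUBIC)
cv2.imwrite('pics/c0.png',a)
im2,_,_,_=load('s0')
cv2.imwrite('pics/c1.png',cv2.resize(im2[150:235,285:385,::-1],None,fx=6,fy=6,interpolation=cv2.INTER_CUBIC))
P=cloud('t0')
print(T[:3,3],k)
for n,(u,v) in dict(big=(200,171),small=(368,172),tray=(276,191)).items():
    print(n,P[v-3:v+4:3,u-3:u+4:3].reshape(-1,3).round(3).tolist())
```

```text
[0.3222522  0.07020416 1.1992347 ] [398.99606479 398.99606479 251.59053538 190.59030457]
big [[0.599, 0.242, 0.094], [0.602, 0.234, 0.085], [0.608, 0.23, 0.058], [0.594, 0.244, 0.079], [0.598, 0.237, 0.064], [0.598, 0.229, 0.062], [0.589, 0.246, 0.061], [0.59, 0.238, 0.058], [0.589, 0.228, 0.064]]
small [[0.601, -0.239, 0.083], [0.601, -0.249, 0.081], [0.6, -0.255, 0.088], [0.592, -0.239, 0.083], [0.593, -0.249, 0.08], [0.6, -0.266, 0.049], [0.59, -0.247, 0.052], [0.59, -0.256, 0.051], [0.59, -0.265, 0.052]]
tray [[0.56, 0.021, 0.005], [0.56, 0.012, 0.001], [0.56, 0.003, 0.004], [0.551, 0.021, -0.001], [0.551, 0.012, 0.003], [0.551, 0.003, 0.003], [0.542, 0.021, 0.002], [0.543, 0.012, -0.003], [0.542, 0.003, 0.002]]
```

View pics/c0.png

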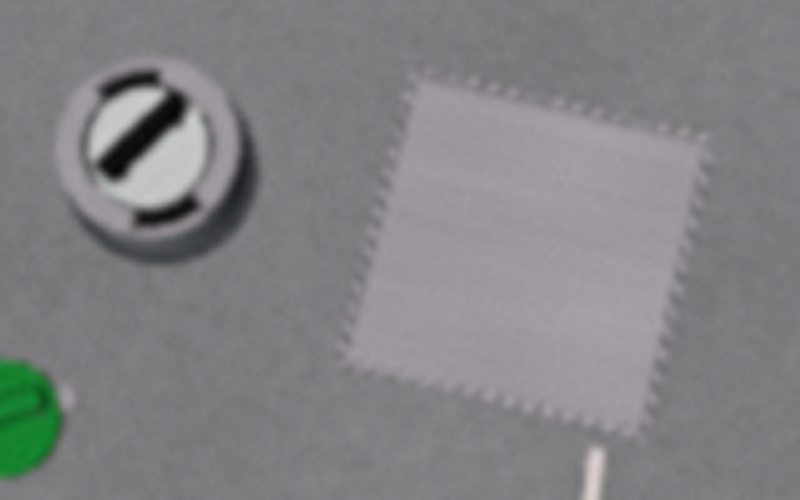

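View pics/c1.png

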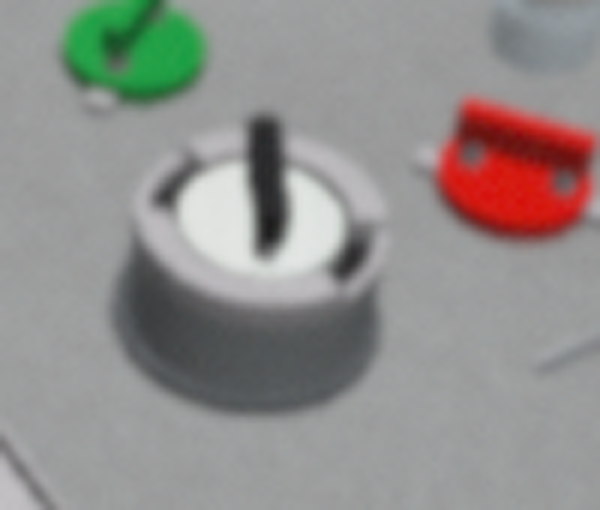

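The crop shows the aluminium disc with its black bar from (110,170) to (178,105) in the crop, and slots at (130,83) and (165,213). The lid therefore has to turn about 60° anticlockwise. Next I'll measure it.

Run:
```python
from h import *
im,d,T,k=load('t0')
def ang(a,b): 
    w=b-a; return np.degrees(np.arctan2(w[1],w[0]))
C=lambda x,y:(170+x/5-.4,140+y/5-.4)
a=ray('t0',*C(110,170),.094);b=ray('t0',*C(178,105),.094);print('bar',(a+b)/2,ang(a,b))
a=ray('t0',*C(165,213),.0635);b=ray('t0',*C(130,83),.0635);print('slot',(a+b)/2,ang(a,b))
# tray corners
cs=np.array([ray('t0',*C(*c),.016) for c in [(417,75),(708,137),(638,435),(348,362)]])
print(cs.round(3)); print('tray',cs.mean(0),[ang(cs[i],cs[(i+1)%4]) for i in range(4)],[np.linalg.norm(cs[i]-cs[(i+1)%4]) for i in range(4)])
from workcell import r
print(r.camera_params('wrist')['T'].round(3))
```

```text
bar [0.60201767 0.23770869 0.094     ] -44.51175481459311
slot [0.60359475 0.24020542 0.0635    ] 16.360806029354322
[[ 0.662  0.083  0.016]
 [ 0.623 -0.095  0.016]
 [ 0.441 -0.05   0.016]
 [ 0.484  0.123  0.016]]
tray [0.55243078 0.01533817 0.016     ] [np.float64(-102.2839186977295), np.float64(166.0045795768829), np.float64(76.06095356737455), np.float64(-12.748375868485564)] [np.float64(0.18182099405671595), np.float64(0.18766666316141226), np.float64(0.1777691553184123), np.float64(0.18245435731988272)]
[[ 0.387  0.886  0.256  0.178]
 [ 0.922 -0.372 -0.109  0.604]
 [-0.001  0.278 -0.961  0.373]
 [ 0.     0.     0.     1.   ]]
```

```bash
cat >> h.py <<'E'
from scipy.spatial.transform import Rotation as R
def need(p,yaw):
    "shift (mm, tool axes) and tool-z turn needed to reach p with tool x at world yaw deg, tool straight down"
    s=r.state(); M=R.from_quat(s['eef_rot']); 
    y=np.radians(yaw); x=np.array([np.cos(y),np.sin(y),0]); z=np.array([0,0,-1.]); G=R.from_matrix(np.stack([x,np.cross(z,x),z],1))
    print('t',round(s['t'],2),'pos',s['ee_pos'].round(4),'shift',(M.inv().apply(np.array(p)-s['ee_pos'])*1000).round(1),'turn',(M.inv()*G).as_rotvec().round(3),'F',s['contact_force'].round(1),'w',round(s['grip_width'],4),'q6',s['qpos'][5].round(2))
E
python3 -m creep '[{"xyz":[-19,51.5,0],"angular":[0,0,0],"fingers":85},{"xyz":[-19,51.5,0],"angular":[0,0,0],"fingers":85},{"xyz":[-19,51.5,0],"angular":[0,0,0],"fingers":85},{"xyz":[-19,51.5,0],"angular":[0,0,0],"fingers":85},{"xyz":[-19,51.5,0],"angular":[0,0,0],"fingers":85},{"xyz":[-19,51.5,0],"angular":[0,0,0],"fingers":85},{"xyz":[-19,51.5,0],"angular":[0,0,0],"fingers":85}]'
python3 -c "
from h import *
need([.603,.239,.25],45.5)"
```

```text
t: 0.98
ee_pos: [0.5278, 0.3085, 0.2472]
eef_rot: [0.831, 0.557, -0.002, 0.0]
contact_force: [0.5, 0.5, -0.1]
grip_width: 0.0849
t 0.97 pos [0.5278 0.3085 0.2472] shift [-35.7  96.   -2.8] turn [-0.001  0.004  0.387] F [ 0.5  0.5 -0.1] w 0.0849 q6 -0.67
```

```bash
python3 -m creep '[{"xyz":[-18,48,-1],"angular":[0,0,0],"fingers":85},{"xyz":[-18,48,-1],"angular":[0,0,0],"fingers":60},{"xyz":[0,0,0],"angular":[0,0,0.17],"fingers":60},{"xyz":[0,0,0],"angular":[0,0,0.17],"fingers":60},{"xyz":[0,0,0],"angular":[0,0,0.05],"fingers":60}]'
python3 - <<'E'
from h import *
need([.603,.239,.25],45.5)
snap('wrist','w0')
E
```

```text
t: 1.6
ee_pos: [0.6074, 0.2311, 0.2466]
eef_rot: [0.926, 0.376, -0.004, 0.001]
contact_force: [-1.1, 1.0, 0.2]
grip_width: 0.0596
t 1.6 pos [0.6074 0.2311 0.2466] shift [ 2.3 -8.8 -3.4] turn [-0.001  0.008 -0.022] F [-1.1  1.   0.2] w 0.0596 q6 -0.42
```

View pics/w0.png

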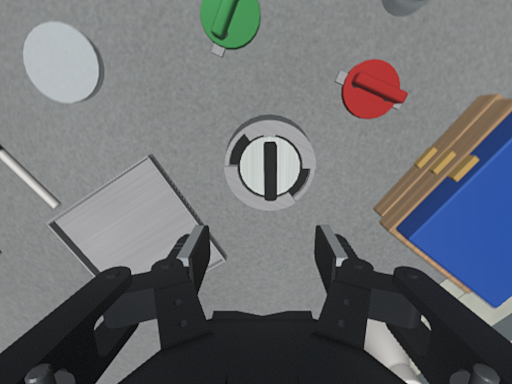

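The wrist view shows the bar at (270,170), nearly upright in the image. The slots are at (240,150) and (300,182), and the tray is to the left. I'll fit these.

Run:
```python
from h import *
im,d,T,k=load('w0')
g=im.max(2); m=np.zeros_like(g); m[132:206,228:312]=(g[132:206,228:312]<60)*255
n,L,S,Cn=cv2.connectedComponentsWithStats(m)
for i in range(1,n):
    if S[i,4]<25: continue
    v,u=np.nonzero(L==i)
    print(S[i],Cn[i].round(1),cv2.minAreaRect(np.stack([u,v],1).astype(np.float32)))
    if S[i,3]>45: z=.094
    else: z=.0635
    P=np.array([ray('w0',a,b,z) for a,b in zip(u,v)]); c=P.mean(0); w=np.linalg.svd(P[:,:2]-c[:2],full_matrices=False)[2][0]
    print('  world',c.round(4),np.degrees(np.arctan2(w[1],w[0])).round(1), np.ptp((P[:,:2]-c[:2])@w))
# collar/pot outline at z .0635 : brighter than lid? print depth points at collar level
P=cloud('w0'); mm=(np.abs(P[:,:,2]-.0635)<.004); mm[:110]=0;mm[215:]=0;mm[:,:220]=0;mm[:,320:]=0
v,u=np.nonzero(mm); (cc,rr)=cv2.minEnclosingCircle(P[mm][:,:2].astype(np.float32)); print('collar',cc,rr)
a=cv2.resize(im[110:220,215:325,::-1],None,fx=5,fy=5,interpolation=cv2.INTER_CUBIC);cv2.imwrite('pics/c2.png',a)
```

```text
[230 135  29  60 334] [239.6 153.7] ((242.5426788330078, 165.3841552734375), (60.29561996459961, 24.40536880493164), 83.6598129272461)
  world [0.5715 0.2352 0.094 ] -45.1 0.06355451228407397
[278 136  24  29  46] [293.  148.2] ((291.87774658203125, 148.04681396484375), (36.23534393310547, 6.15421199798584), 50.599342346191406)
  world [0.6125 0.2777 0.0635] -6.2 0.042420313470422785
[264 142  13  58 673] [270.2 170. ] ((270.0, 170.5), (57.0, 12.0), 90.0)
  world [0.6068 0.245  0.094 ] -45.3 0.06206213244982702
[287 166  22  30 216] [298.9 181.1] ((298.3251953125, 181.06210327148438), (10.05126953125, 30.502809524536133), 29.24882698059082)
  world [0.6457 0.2553 0.0635] 105.6 0.03677382435669684
collar (0.6087910532951355, 0.2423202395439148) 0.054136693477630615
```

View pics/c2.png

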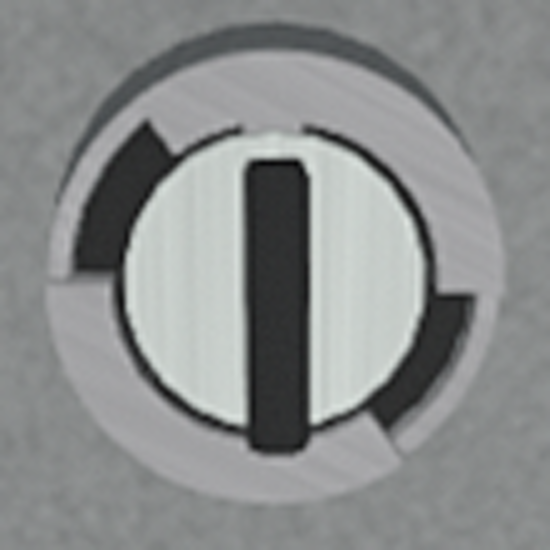

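Run:
```python
from h import *
C=lambda x,y:(215+x/5-.4,110+y/5-.4)
f=lambda x,y:ray('w0',*C(x,y),.0635)[:2]
a=(f(150,120)+f(60,278))/2; b=(f(490,295)+f(400,460))/2; print(a,b,(a+b)/2,np.degrees(np.arctan2(*(b-a)[::-1])))
L,Rr=f(46,275),f(504,275);print('collar lr mid',(L+Rr)/2,np.linalg.norm(L-Rr)); U,D=f(275,50),f(275,505);print((U+D)/2,np.linalg.norm(U-D))
P=cloud('t0');m=np.abs(P[:,:,2]-.062)<.005;m[:, :175]=0;m[:,225:]=0;m[:145]=0;m[200:]=0
print('top',cv2.minEnclosingCircle(P[m][:,:2].astype(np.float32)))
print(load('w0')[2][:3,3])
# tray floor/walls from wrist/top corner
```

```text
[0.566015   0.23009426] [0.65344895 0.25554756] [0.60973198 0.24282091] 16.231048336777327
collar lr mid [0.60656234 0.24516165] 0.1075206760709835
[0.60887864 0.24292404] 0.10879433608372696
top ((0.6063531041145325, 0.2405194342136383), 0.05449103191494942)
[0.56016257 0.28340295 0.37032602]
```

```bash
python3 -c "
from h import *
need([.6068,.2425,.15],45)"
python3 -m creep '[{"xyz":[7.5,-9,30],"angular":[0,0.008,-0.015],"fingers":45},{"xyz":[0,0,40],"angular":[0,0,0],"fingers":45},{"xyz":[0,0,26],"angular":[0,0,0],"fingers":45},{"xyz":[0,0,0],"angular":[0,0,0],"fingers":45}]'
python3 - <<'E'
from h import *
need([.6068,.2425,.087],45)
snap('wrist','w1')
E
```

```text
t 1.65 pos [0.6073 0.2312 0.2465] shift [ 8.3 -8.4 96.5] turn [-0.001  0.008 -0.015] F [ 0.2  0.  -0.5] w 0.0601 q6 -0.42
t: 2.15
ee_pos: [0.606, 0.2431, 0.1478]
eef_rot: [0.923, 0.385, -0.0, -0.001]
contact_force: [-0.8, 0.5, 0.6]
grip_width: 0.0451
t 2.15 pos [0.606  0.2431 0.1478] shift [ 0.1  1.1 60.8] turn [-0.001 -0.     0.005] F [-0.8  0.5  0.6] w 0.0451 q6 -0.43
```

View pics/w1.png

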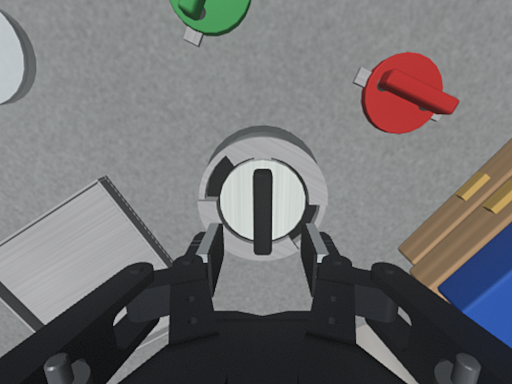

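The bar (262,212) is centred between the fingers (214 and 312), so I'll descend and close.

```bash
python3 -m creep '[{"xyz":[0,1,35],"angular":[0,0,0],"fingers":45},{"xyz":[0,0,20],"angular":[0,0,0],"fingers":45},{"xyz":[0,0,6],"angular":[0,0,0],"fingers":45},{"xyz":[0,0,0],"angular":[0,0,0],"fingers":45}]'
python3 -c "
from h import *
need([.6068,.2425,.087],45)"
python3 -m creep '[{"xyz":[0,0,0],"angular":[0,0,0],"fingers":5},{"xyz":[0,0,0],"angular":[0,0,0],"fingers":5},{"xyz":[0,0,0],"angular":[0,0,0],"fingers":5},{"xyz":[0,0,0],"angular":[0,0,0],"fingers":5}]'
python3 -c "
from h import *
need([.6068,.2425,.087],106)"
```

```text
t: 2.7
ee_pos: [0.6114, 0.2444, 0.0921]
eef_rot: [0.923, 0.385, 0.005, -0.0]
contact_force: [-0.4, 0.7, -1.1]
grip_width: 0.0451
t 2.7 pos [0.6114 0.2444 0.0921] shift [-4.6 -2.   5. ] turn [ 0.003 -0.01   0.006] F [-0.4  0.7 -1.1] w 0.0451 q6 -0.43
t: 3.2
ee_pos: [0.6102, 0.2425, 0.0946]
eef_rot: [0.923, 0.386, 0.003, 0.0]
contact_force: [0.2, 0.4, -2.2]
grip_width: 0.0125
t 3.2 pos [0.6102 0.2425 0.0946] shift [-2.5 -2.4  7.6] turn [ 0.006 -0.004 -1.058] F [ 0.2  0.4 -2.2] w 0.0125 q6 -0.43
```

```bash
python3 -m creep '[{"xyz":[0,0,0],"angular":[0,0,0],"fingers":5}]'
python3 - <<'E'
from h import *
need([.6068,.2425,.087],45)
snap('wrist','w2')
need([.6068,.2425,.087],45)
E
```

```text
t: 3.32
ee_pos: [0.6103, 0.2426, 0.0947]
eef_rot: [0.923, 0.386, 0.004, 0.0]
contact_force: [0.1, -1.1, -2.4]
grip_width: 0.0127
t 3.33 pos [0.6103 0.2426 0.0947] shift [-2.6 -2.4  7.7] turn [ 0.003 -0.006  0.007] F [ 0.1 -1.1 -2.4] w 0.0127 q6 -0.43
t 3.38 pos [0.6103 0.2426 0.0947] shift [-2.6 -2.4  7.6] turn [ 0.003 -0.006  0.007] F [-0.1 -0.1 -2.2] w 0.0127 q6 -0.43
```

View pics/w2.png

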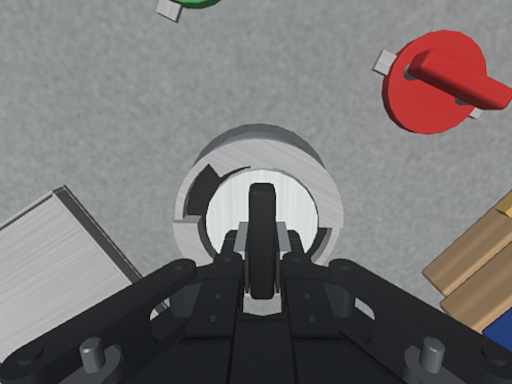

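It is gripped, but 8 mm too high. There is plenty of time, so I'll open, go lower and grip again.

```bash
python3 -m creep '[{"xyz":[0,0,0],"angular":[0,0,0],"fingers":45},{"xyz":[-1,-2,3],"angular":[0,0,0],"fingers":45},{"xyz":[-1,-1,5],"angular":[0,0,0],"fingers":45},{"xyz":[0,0,1],"angular":[0,0,0],"fingers":45}]'
python3 -c "
from h import *
need([.6075,.2425,.087],45)"
```

```text
t: 3.88
ee_pos: [0.6075, 0.2441, 0.0858]
eef_rot: [0.923, 0.386, 0.005, 0.0]
contact_force: [-0.6, 0.1, 0.7]
grip_width: 0.0452
t 3.88 pos [0.6075 0.2441 0.0858] shift [-1.1  1.1 -1.2] turn [ 0.004 -0.009  0.007] F [-0.6  0.1  0.7] w 0.0452 q6 -0.43
```

```bash
python3 -m creep '[{"xyz":[-1,1,0],"angular":[0.003,-0.008,0],"fingers":45},{"xyz":[0,0,0],"angular":[0,0,0],"fingers":5},{"xyz":[0,0,0],"angular":[0,0,0],"fingers":5},{"xyz":[0,0,0],"angular":[0,0,0],"fingers":5},{"xyz":[0,0,0],"angular":[0,0,0],"fingers":5}]'
python3 -c "
from h import *
need([.6075,.2425,.087],106)"
```

```text
t: 4.5
ee_pos: [0.6078, 0.2427, 0.086]
eef_rot: [0.923, 0.386, 0.0, 0.0]
contact_force: [0.6, 0.7, -1.1]
grip_width: 0.0126
t 4.5 pos [0.6078 0.2427 0.086 ] shift [-0.4 -0.1 -1. ] turn [ 1.000e-03  0.000e+00 -1.058e+00] F [ 0.6  0.7 -1.1] w 0.0126 q6 -0.43
```

```bash
python3 -m creep '[{"xyz":[0,0,0],"angular":[0,0,-0.12],"fingers":5},{"xyz":[0,0,0],"angular":[0,0,-0.12],"fingers":5},{"xyz":[0,0,0],"angular":[0,0,-0.12],"fingers":5},{"xyz":[0,0,0],"angular":[0,0,-0.12],"fingers":5}]'
python3 -c "
from h import *
need([.6075,.2425,.086],106)"
```

```text
t: 5.0
ee_pos: [0.6079, 0.2426, 0.086]
eef_rot: [0.8, 0.6, 0.0, 0.001]
contact_force: [1.9, 0.0, -0.4]
grip_width: 0.0131
t 5.0 pos [0.6079 0.2426 0.086 ] shift [-0.2 -0.3 -0. ] turn [ 0.001  0.    -0.564] F [ 1.9  0.  -0.4] w 0.0131 q6 -0.92
```

```bash
python3 -m creep '[{"xyz":[0,0,0],"angular":[0,0,-0.12],"fingers":5},{"xyz":[0,0,0],"angular":[0,0,-0.12],"fingers":5},{"xyz":[0,0,0],"angular":[0,0,-0.12],"fingers":5},{"xyz":[0,0,0],"angular":[0,0,-0.12],"fingers":5},{"xyz":[0,0,0],"angular":[0,0,-0.08],"fingers":5},{"xyz":[0,0,0],"angular":[0,0,0],"fingers":5}]'
python3 - <<'E'
from h import *
need([.6075,.2425,.086],106)
snap('wrist','w3');snap('top','t3')
im=load('w3')[0];im2=load('t3')[0][140:220,160:240]
cv2.imwrite('pics/c3.png',np.hstack([im,cv2.resize(im2,None,fx=3.4,fy=4.8)])[:,:,::-1])
E
```

```text
t: 5.75
ee_pos: [0.608, 0.2428, 0.086]
eef_rot: [0.596, 0.803, 0.001, 0.001]
contact_force: [0.9, -0.0, -0.9]
grip_width: 0.0129
t 5.75 pos [0.608  0.2428 0.086 ] shift [-0.1 -0.6 -0. ] turn [0.002 0.    0.015] F [ 0.9 -0.  -0.9] w 0.0129 q6 -1.5
```

View pics/c3.png

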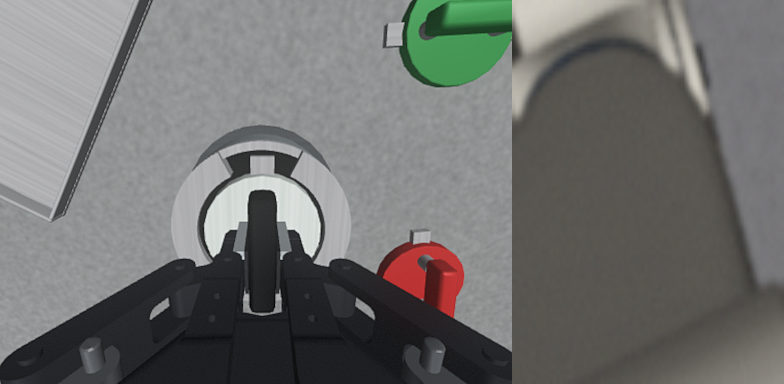

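The lug at (262,163) sits in the middle of the slot (222–302), so I'll lift slowly.

```bash
python3 -m creep '[{"xyz":[0,0,-4],"angular":[0,0,0],"fingers":5},{"xyz":[0,0,-4],"angular":[0,0,0],"fingers":5},{"xyz":[0,0,-6],"angular":[0,0,0],"fingers":5}]'
python3 -m creep '[{"xyz":[0,0,-10],"angular":[0,0,0],"fingers":5},{"xyz":[0,0,-20],"angular":[0,0,0],"fingers":5},{"xyz":[0,0,-20],"angular":[0,0,0],"fingers":5},{"xyz":[0,0,-15],"angular":[0,0,0],"fingers":5},{"xyz":[0,0,-5],"angular":[0,0,0],"fingers":5}]'
python3 - <<'E'
from h import *
need([.5524,.0153,.16],76)
snap('wrist','w4')
E
```

```text
t: 6.22
ee_pos: [0.6072, 0.2424, 0.0998]
eef_rot: [0.597, 0.802, -0.0, 0.0]
contact_force: [0.2, -1.0, -2.8]
grip_width: 0.013
t: 6.85
ee_pos: [0.608, 0.2428, 0.1768]
eef_rot: [0.597, 0.802, 0.001, 0.001]
contact_force: [0.5, 1.0, -2.2]
grip_width: 0.0131
t 6.85 pos [0.608  0.2428 0.1768] shift [-202.  -118.5   16.6] turn [ 0.003 -0.     0.535] F [ 0.5  1.  -2.2] w 0.0131 q6 -1.5
```

View pics/w4.png

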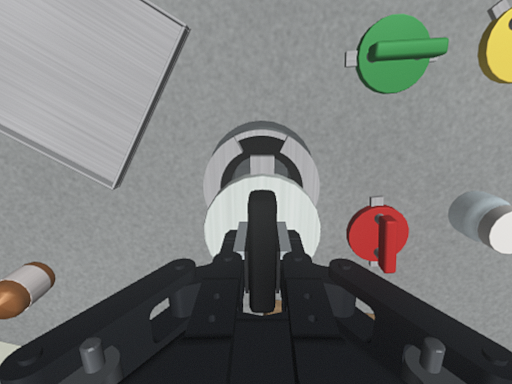

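The lid is out and level in the grip. Next I'll carry it to the tray.

```bash
python3 -m creep '[{"xyz":[-20,-12,0],"angular":[0,0,0],"fingers":5},{"xyz":[-30,-17,0],"angular":[0,0,0],"fingers":5},{"xyz":[-30,-17,0],"angular":[0,0,0],"fingers":5},{"xyz":[-30,-17,0],"angular":[0,0,0],"fingers":5},{"xyz":[-30,-17,0],"angular":[0,0,0],"fingers":5},{"xyz":[-25,-15,0],"angular":[0,0,0],"fingers":5},{"xyz":[-20,-12,0],"angular":[0,0,0],"fingers":5},{"xyz":[-5,-4,0],"angular":[0,0,0],"fingers":5}]'
python3 - <<'E'
from h import *
need([.555,.017,.10],106)
snap('wrist','w5')
E
```

```text
t: 7.9
ee_pos: [0.5472, 0.0161, 0.172]
eef_rot: [0.598, 0.802, -0.003, -0.003]
contact_force: [-0.8, 0.1, -2.4]
grip_width: 0.0131
t 7.9 pos [0.5472 0.0161 0.172 ] shift [-1.4  8.3 72. ] turn [-0.008 -0.     0.011] F [-0.8  0.1 -2.4] w 0.0131 q6 -1.85
```

View pics/w5.png

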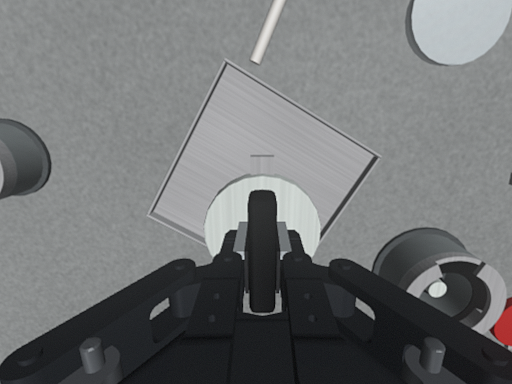

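The lid is over the tray, whose corners are at (225,62), (378,156) and (150,214). I'll check the tray centre from the diagonal and then lower.

```bash
python3 - <<'E'
from h import *
a,b,c=[ray('w5',*p,.016) for p in [(378,156),(150,214),(225,62)]]
print((a+b)/2,[np.linalg.norm(x-c) for x in(a,b)])
E
python3 -m creep '[{"xyz":[-1,4,20],"angular":[-0.008,0,0],"fingers":5},{"xyz":[0,4,30],"angular":[0,0,0],"fingers":5},{"xyz":[0,0,30],"angular":[0,0,0],"fingers":5},{"xyz":[0,0,20],"angular":[0,0,0],"fingers":5},{"xyz":[0,0,10],"angular":[0,0,0],"fingers":5},{"xyz":[0,0,0],"angular":[0,0,0],"fingers":5}]'
python3 -c "
from h import *
need([.555,.017,.039],106)"
```

```text
[0.55508182 0.01774477 0.016     ] [np.float64(0.18347346516940957), np.float64(0.18142060036048888)]
t: 8.7
ee_pos: [0.5559, 0.02, 0.0588]
eef_rot: [0.597, 0.802, 0.001, 0.0]
contact_force: [-0.1, -1.0, -2.8]
grip_width: 0.0131
t 8.7 pos [0.5559 0.02   0.0588] shift [-2.6 -1.7 19.8] turn [ 0.001 -0.     0.013] F [-0.1 -1.  -2.8] w 0.0131 q6 -1.85
```

```bash
python3 -m creep '[{"xyz":[0,0,6],"angular":[0,0,0],"fingers":5},{"xyz":[0,0,6],"angular":[0,0,0],"fingers":5},{"xyz":[0,0,3],"angular":[0,0,0],"fingers":5},{"xyz":[0,0,2],"angular":[0,0,0],"fingers":5},{"xyz":[0,0,0],"angular":[0,0,0],"fingers":5}]'
python3 -c "
from h import *
need([.555,.017,.039],106)"
```

```text
t: 9.32
ee_pos: [0.5575, 0.0203, 0.0428]
eef_rot: [0.597, 0.802, 0.002, 0.002]
contact_force: [0.2, 0.1, -1.7]
grip_width: 0.0131
t 9.32 pos [0.5575 0.0203 0.0428] shift [-2.4 -3.4  3.8] turn [0.005 0.001 0.013] F [ 0.2  0.1 -1.7] w 0.0131 q6 -1.85
```

```bash
python3 -m creep '[{"xyz":[0,0,2],"angular":[0.003,0,0],"fingers":5},{"xyz":[0,0,1],"angular":[0,0,0],"fingers":5},{"xyz":[0,0,1],"angular":[0,0,0],"fingers":5}]'
python3 -c "
from h import *
need([.555,.017,.039],106)"
```

```text
t: 9.7
ee_pos: [0.5579, 0.0202, 0.0389]
eef_rot: [0.597, 0.802, 0.001, 0.001]
contact_force: [1.6, -1.6, 4.3]
grip_width: 0.0127
t 9.7 pos [0.5579 0.0202 0.0389] shift [-2.3 -3.7 -0.1] turn [0.002 0.001 0.013] F [ 1.6 -1.6  4.3] w 0.0127 q6 -1.85
```

The upward force (+4.3 N) shows the lid has touched the floor. I'll release and rise.

```bash
python3 -m creep '[{"xyz":[0,0,0],"angular":[0,0,0],"fingers":20},{"xyz":[0,0,0],"angular":[0,0,0],"fingers":35},{"xyz":[0,0,0],"angular":[0,0,0],"fingers":40},{"xyz":[0,0,-15],"angular":[0,0,0],"fingers":40},{"xyz":[0,0,-30],"angular":[0,0,0],"fingers":40},{"xyz":[0,0,-50],"angular":[0,0,0],"fingers":40},{"xyz":[0,0,-50],"angular":[0,0,0],"fingers":40},{"xyz":[0,0,0],"angular":[0,0,0],"fingers":40}]'
python3 - <<'E'
from h import *
need([.555,.017,.2],106)
snap('wrist','w6');snap('scene','s6')
im=load('w6')[0]
P=cloud('w6'); m=(np.abs(P[:,:,2]-.015)<.02)
w=load('s6')[0]
cv2.imwrite('pics/c6.png',np.vstack([im[:300],w[100:300]])[:,:,::-1])
E
```

```text
t: 10.7
ee_pos: [0.5583, 0.0203, 0.1925]
eef_rot: [0.597, 0.802, 0.002, 0.002]
contact_force: [0.1, 0.7, 0.0]
grip_width: 0.0399
t 10.7 pos [0.5583 0.0203 0.1925] shift [-2.2 -4.1 -7.5] turn [0.006 0.002 0.013] F [0.1 0.7 0. ] w 0.0399 q6 -1.85
```

View pics/c6.png

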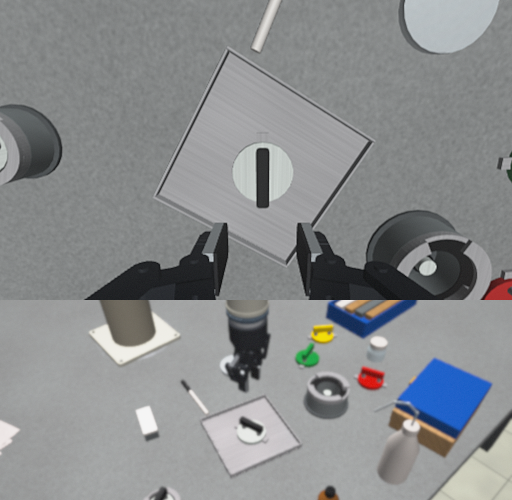

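The lid lies flat and central in the tray, with its bar at (262,178) in the wrist view. The gripper is clear of it and the force is about zero.

Run:
```python
from h import *
P=cloud('w6')
for n,(u,v) in dict(l=(240,172),r=(286,172),b=(252,190),bar=(262,165),bar2=(262,195)).items(): print(n,np.nanmedian(P[v-2:v+3,u-2:u+3].reshape(-1,3),0).round(4))
r.hand_in()
```

```text
l [ 0.5653 -0.0038  0.0151]
r [0.5498 0.0477 0.0151]
b [0.582  0.0156 0.0151]
bar [0.5435 0.0164 0.0473]
bar2 [0.5749 0.0258 0.0472]
the job is handed in; nothing more can be done
```

I opened the larger pot by turning its lid about 61° anticlockwise and lifting it out. I then lowered it, still gripped, onto the tray floor, released it, backed the gripper off and handed the job in at about 10.8 s of the 42 s.

- **Lid position:** the last depth check put the disc top level at 15.1 mm at three points. The bar top was at 47 mm, which puts the grip centre at about 37 mm. The lid's middle was roughly 6 mm from the tray's middle.
- **Contact:** the force on the arm was about zero after release, and I kept clear of the smaller pot throughout.
- **Corrected on the way:** the first grip was 8 mm too high, so I opened and gripped again lower before turning. The wide top view alone placed the pot about 5 mm off from the wrist view, so I used the wrist view there; for the tray, the wrist view matched the corrected aim point. No check failed at the end.

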